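# Release a binding baseplate from its assembly jig

## Task

Unclamp the finished binding baseplate: put one fingertip on each of the two yellow catch buttons at the front of the assembly jig, press both down together and keep holding them until the clamp frame has sprung up off its catches and stopped rising. Then let go of the buttons and push the frame the rest of the way back with the fingers until it stands against its stop. Leave the baseplate lying in its nest and leave the other things on the bench as they are.

Things in the scene. Friction and masses are not known exactly. Their poses are not given: they have to be found in the camera images.
- jig: assembly jig bolted to the bench, a dark flat plate 245 x 280 x 16 mm with a white nest, two hinge posts at the rear and two grey catch housings (tops 84 mm above the bench) at the front. Origin on the bench under the middle of the nest; x points from the catches to the hinge, y to the left as seen from the catches, z up. Its plate covers x from -130 to +115 mm and y from -140 to +140 mm
- button_left_top (a point): centre of the flat top of the left yellow catch button (round, 22 mm diameter, pressed straight down); unpressed it stands 98 mm above the bench, at jig x -106 mm, y +30 mm, 14 mm above its grey housing (42 x 36 mm). The point moves down with the button
- button_right_top (a point): the same for the right yellow button, at jig x -106 mm, y -30 mm: the buttons are 60 mm apart, centre to centre
- button_left (a joint): travel of the left button in m: 0 up, 0.008 fully down. It springs back by itself, needs 1.5 N to start and 5 N to go fully down. Past about 0.005 its steel bolt is drawn clear of the frame; when let go the bolt returns and catches the frame again if that is still down
- button_right (a joint): the same for the right button
- frame (a joint): angle of the aluminium clamp frame in rad: 0 clamped down level, 1.45 upright against its stop. It cannot rise while either bolt holds it. Once both are drawn clear its hinge spring lifts it slowly, in 1 to 2 s, to about 0.47 rad, where the friction of the hinge holds it; from there it is swung by hand (about 4 N at its front edge) and stays where it is left
- frame_edge (a point): middle of the front edge of the frame's steel keeper strip (110 mm wide, 5 mm thick), the foremost part of the frame, 173 mm from the hinge axis; with the frame down it lies 25 mm behind the line of the button centres (jig x -81 mm), 68 mm above the bench. It moves with the frame, rising and going back in an arc about the hinge
- frame_hinge (a point): middle of the frame's hinge axis, which runs along jig y at jig x +92 mm, 72 mm above the bench; fixed. The frame is 146 mm wide
- baseplate_center (a point): centre of the black snowboard binding baseplate (104 x 230 mm, 43 mm high at its heel hoop) which lies loose in the nest under the frame, 13 mm above its underside
- threadlocker: red plastic bottle with a white cone cap, 34 mm diameter, 100 mm high, standing on the bench; origin at the centre of its underside
- grease_jar: small jar with a black cap, 48 mm diameter, 55 mm high, standing; origin at the centre of its underside
- spare_disc: spare grey slotted mounting disc, 96 mm diameter, 6 mm thick, lying flat; origin at the centre of its underside
- screw_tray: small open blue tray of screws, 100 x 75 x 35 mm; origin at the centre of its underside
- screwdriver: orange-handled screwdriver lying beside the jig, 190 mm long; origin in its underside
- ladder_strap: black ladder strap end with a dark steel buckle, 130 x 26 x 12 mm, lying flat; origin in its underside
- air_driver: blue pistol-shaped air screwdriver lying on its side, about 230 x 180 x 42 mm; origin under its barrel

How it is judged:
By the outcome, as a careful person would: the job done as asked, in the order asked, and still so for the second after the job is handed in, with the robot touching nothing.
It also fails if it takes over 51 s, if anything falls off the work surface, if the arm or the gripper's body presses on something with over 40 N, if the wrist force passes 120 N, or if a joint passes its speed limit or range.

## Robot

A 6-joint arm with a two-finger parallel gripper is mounted at the origin on the work surface. World frame = base frame: x ahead of the robot, y to its left, z up, the work surface at z = 0. Lengths are in m, angles in rad, forces in N, time in s.
With the tool pointing down it reaches from about 0.325 to 0.925 m from the base axis. Payload 3.1 kg.
Tool frame: the origin (TCP) lies on the front face of the gripper's body, between the roots of the fingers; the fingertips stand ctrl.tcp_to_tips ahead of it and the grasp point (between the pads) lies 54 mm ahead of it (ctrl.tcp_to_tips is the distance from the TCP to the fingertips, in m); z points along the fingers, y is the direction in which the jaws open and shut (so a half turn about z gives the same grasp; the last joint's range is limited). The gripper opens to 85 mm and grips with 20 to 120 N. Pads are 22 mm wide; open, the fingers measure 114 mm over their backs; the gripper's body (76 mm by 85 mm) begins 54 mm behind the grasp point. The pads swing forward as they close: fully open they stand 13 mm farther back than shut.
Start: joints at [-1.231, 0.217, 1.613, -0, 1.311, -0.112], TCP at [0.273, -0.562, 0.304] pointing down, gripper open.
Joint ranges: [-2.75, 2.75], [-0.78, 2.1], [0.31, 2.55], [-1.13, 4.27], [0.13, 2.63], [-2.58, 2.58]. Speed limits (rad/s): [2.79, 2.79, 3.14, 3.14, 3.14, 3.14].

## Interface

Orientations are given as a rotation vector (axis times angle).
In Python, from rig import ctrl gives the robot as it stands. The module is installed in compiled form; this text tells all that it offers.
- The arm moves only by the tool jog_arm, never from a script. Its argument "motion" is a list of rows, each a list of 5 numbers: the opening in per cent of the stroke, from 0 (shut) to 100 (fully open), then the shift along the tool's x, y, z in cm, then the turn about the tool's z in rad. A call has 1 to 20 rows; each row shifts and turns the commanded pose from where the row before left it, along the tool's axes as they then stand; what a row does not reach is not made up. A row lasts 1/12 s, in which the tool goes at most 41.7 mm and 7.16 degrees, less where a joint would pass 70% of its speed; a pose out of reach is approached as far as the arm can. A call is refused whole if a number of a shift passes 4.17 or a number of a turn 0.125, either way. A call with a gripper value outside its range is refused whole. The fingers move at their own pace and stop on an object; "newtons" is the grip in N (left out, the last holds). Time passes only in rows, so rows that do not move let the fingers close. It gives the time, the measured TCP pose, the force and the opening at its end, in the units of the state.
- ctrl.get_obs(): the state, without advancing time (a new reading comes with each control period).
- ctrl.grab_frame(name): name is "scene" or "top" or "wrist"; returns a dict with "pixels" (384x512x3 uint8, blue, green, red), "fov_y" (degrees; the focal length in pixels is half the picture's height over the tangent of half this angle, whatever the lens; pixels are square), "cx", "cy" (the principal point, pixels), "camera_from_world" (4x4, takes a point from world to camera coordinates). Camera axes: x right, y up, looking along -z (the intrinsics and any distortion apply to the point x, -y, -z); pixel columns grow to the right and rows downward; lengths in m; the calibration is good to about 2 mm. A picture is of the moment at which its call begins. There is no depth.
- ctrl.job_done(): hands the job in, once; it reports no verdict.
The state is a dict: "time_s": time; "joints": joint angles; "joint_vel": joint speeds; "joint_torque": joint torques, N m; "eef_pos": TCP position; "eef_rot": TCP orientation; "contact_force": force on the tool from outside, world axes, zero at the start; "ft_torque": the same for the moment, N m; "finger_gap": finger opening in m.
Only numpy, scipy, OpenCV 4.12 (cv2) and the standard library are available. Lean on these libraries where they do the work, as an engineer would, in place of code of your own. Each camera call takes 0.05 s, during which the arm holds its last target.

## Working session

There is one attempt and no reset: what is moved stays moved. The work goes in short steps, Python scripts to look and compute and a tool call to move; the robot and the scene stay as the last step left them, time stands still between calls to the robot, and variables do not carry over. Pictures are saved under pics/ and viewed, and the job is handed in when it is done.

Besides the shell and the picture viewer there is one more tool, called after "Request:" as name([rows], argument=value, ...), one row to a line, values as JSON. jog_arm: Moves the arm, as the interface text tells. Its arguments: {"type":"object","properties":{"motion":{"type":"array","items":{"type":"array","items":{"type":"number"}}},"newtons":{"type":"number"}},"required":["motion"]}

```bash
mkdir -p pics
cat > h.py <<'E'
import numpy as np, cv2
from rig import ctrl
from scipy.spatial.transform import Rotation as R
def grab(n,name):
    f=ctrl.grab_frame(n); cv2.imwrite(f'pics/{name}.png',f['pixels']); 
    np.savez(f'pics/{name}.npz',T=f['camera_from_world'],fov=f['fov_y'],cx=f['cx'],cy=f['cy'])
    print({k:v for k,v in f.items() if k!='pixels'}); return f
def load(name):
    z=np.load(f'pics/{name}.npz'); return z['T'],192/np.tan(np.radians(z['fov'])/2),float(z['cx']),float(z['cy'])
def unproj(name,u,v,z):
    T,f,cx,cy=load(name); d=T[:3,:3].T@np.array([(u-cx)/f,-(v-cy)/f,-1]); o=-T[:3,:3].T@T[:3,3]
    return o+d*(z-o[2])/d[2]
def proj(name,p):
    T,f,cx,cy=load(name); q=T[:3,:3]@np.array(p)+T[:3,3]; return np.array([cx+f*q[0]/-q[2],cy-f*q[1]/-q[2]])
def crop(name,u0,v0,u1,v1,s,out):
    im=cv2.imread(f'pics/{name}.png')[v0:v1,u0:u1]; cv2.imwrite(f'pics/{out}.png',cv2.resize(im,None,fx=s,fy=s,interpolation=cv2.INTER_CUBIC))
E
python3 - <<'E'
from h import *
grab('top','top0');grab('scene','sc0');print(ctrl.get_obs(),ctrl.tcp_to_tips)
E
```

```text
{'fov_y': 46.55052962723065, 'cx': 256.84191760355026, 'cy': 183.74841216735092, 'camera_from_world': array([[-2.98823671e-03, -9.99995249e-01, -7.56479567e-04,
        -8.72179113e-02],
       [ 9.93962055e-01, -3.05318049e-03,  1.09681863e-01,
        -5.73413092e-01],
       [-1.09683651e-01, -4.24156617e-04,  9.93966457e-01,
        -1.50234310e+00],
       [ 0.00000000e+00,  0.00000000e+00,  0.00000000e+00,
         1.00000000e+00]])}
{'fov_y': 54.95328008421915, 'cx': 255.92742737424828, 'cy': 187.795797155901, 'camera_from_world': array([[-0.49849056,  0.86687844, -0.00537851,  0.36034897],
       [-0.72330667, -0.412495  ,  0.55378276,  0.30163903],
       [ 0.47784373,  0.27994579,  0.83264382, -1.32475744],
       [ 0.        ,  0.        ,  0.        ,  1.        ]])}
{'time_s': 0.1, 'joints': array([-1.23122945e+00,  2.17706136e-01,  1.61477547e+00, -2.26137707e-05,
        1.31127089e+00, -1.12210594e-01]), 'joint_vel': array([ 1.44584137e-05, -1.36051730e-03, -1.43265307e-03,  7.52749492e-04,
        7.59836881e-04, -9.31979581e-05]), 'joint_torque': array([-4.79860846e-04, -3.98076117e+01, -3.04967058e+01, -1.76586932e-04,
        4.25770297e-03, -1.41410201e-06]), 'eef_pos': array([ 0.27267197, -0.56175066,  0.30268071]), 'eef_rot': array([-3.05969083e+00, -7.03159545e-01,  4.18656800e-04]), 'contact_force': array([-0.06339978,  0.17755163, -1.27291725]), 'ft_torque': array([-0.02426495,  0.03933789, -0.04829703]), 'finger_gap': 0.08563101191070031} 0.0726
```

View pics/top0.png

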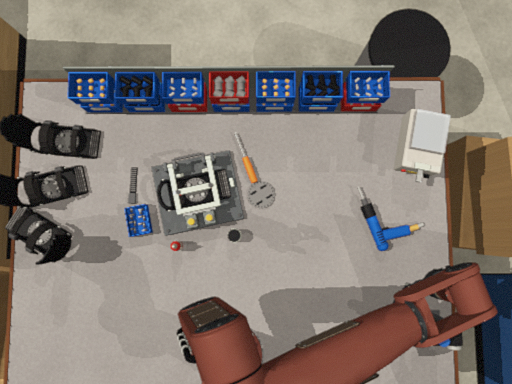

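View pics/sc0.png

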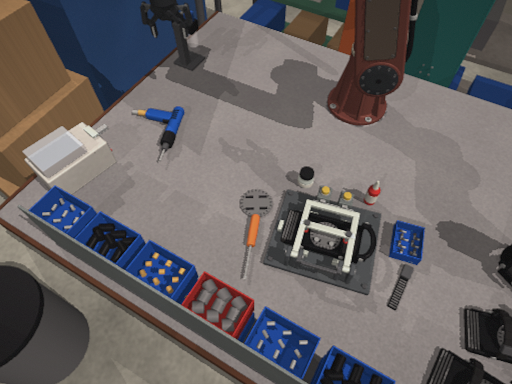

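Run:
```python
from h import *
crop('top0',140,140,260,255,6,'top0c');crop('sc0',250,160,440,300,4,'sc0c')
```

```text
(no output)
```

View pics/top0c.png

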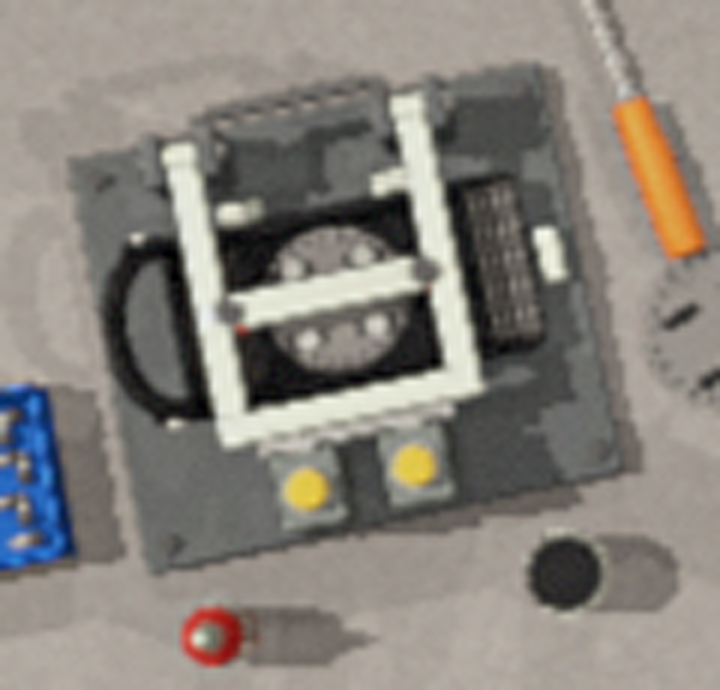

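View pics/sc0c.png

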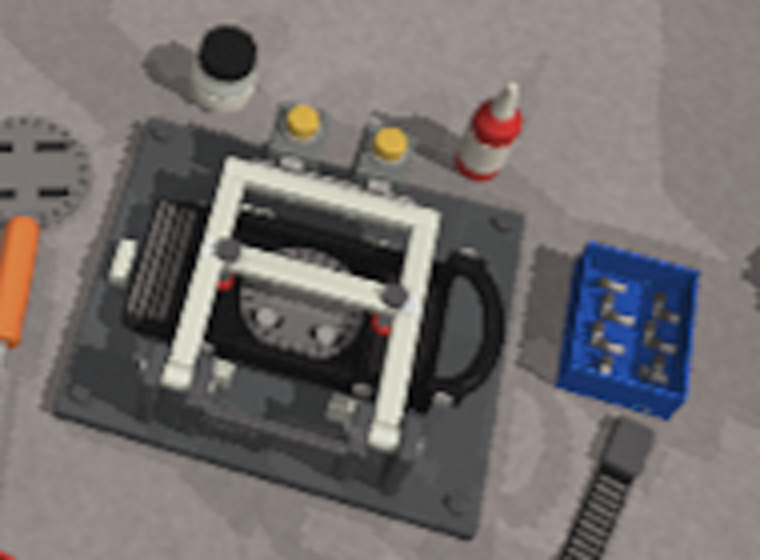

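Run:
```python
from h import *
def c(a,u0,v0,s): return (u0+(a[0]+.5)/s-.5, v0+(a[1]+.5)/s-.5)
L=c((307,488),140,140,6);Rr=c((414,464),140,140,6)
pl=unproj('top0',*L,.098);pr=unproj('top0',*Rr,.098)
print(pl,pr,np.linalg.norm(pl-pr))
L2=c((391,142),250,160,4);R2=c((303,119),250,160,4)
ql=unproj('sc0',*L2,.098);qr=unproj('sc0',*R2,.098)
print(ql,qr,np.linalg.norm(ql-qr))
# plate corners top z=.016 (front-left, front-right, rear-right, rear-left)
P=[unproj('top0',*c(p,140,140,6),.016)[:2] for p in [(150,572),(634,472),(542,64),(70,158)]]
P2=[unproj('sc0',*c(p,250,160,4),.016)[:2] for p in [(524,210),(140,118),(50,412),(472,540)]]
J=np.array([(-.13,.14),(-.13,-.14),(.115,-.14),(.115,.14)])
for Q,b in((P,(pl,pr)),(P2,(ql,qr)),):
    J2=np.vstack([J,[(-.106,.03),(-.106,-.03)]]);Q=np.vstack([Q,[b[0][:2],b[1][:2]]])
    mj,mq=J2.mean(0),Q.mean(0);A=((J2-mj).T@(Q-mq));th=np.arctan2(A[0,1]-A[1,0],A[0,0]+A[1,1])
    M=np.array([[np.cos(th),-np.sin(th)],[np.sin(th),np.cos(th)]]);t=mq-M@mj
    print('jig',t,th,np.degrees(th)); print(((M@J2.T).T+t-Q)*1000); print('btn',M@J2[4]+t,M@J2[5]+t,'hinge',M@[.092,0]+t)
```

```text
[0.44467868 0.12664147 0.098     ] [0.45750443 0.06866905 0.098     ] 0.059374249682985804
[0.44736642 0.12620857 0.098     ] [0.45964939 0.06724869 0.098     ] 0.0602257335688912
jig [0.55427195 0.11796444] 0.20481359587193665 11.734954630360031
[[-0.81633913  0.70621974]
 [-0.03887729  3.14141633]
 [ 2.22115766 -0.67201293]
 [-0.15776299 -0.67644553]
 [-0.29275312 -0.86283204]
 [-0.91542513 -1.63634556]]
btn [0.44438592 0.12577864] [0.456589  0.0670327] hinge [0.64434905 0.13667583]
jig [0.55758113 0.11726091] 0.21762663992950831 12.469087977574066
[[ 3.17554013  0.61154358]
 [-2.49000415  2.63027215]
 [ 0.59585721 -0.15446988]
 [-2.42836676  1.6216305 ]
 [ 0.23758354 -2.54205036]
 [ 0.90939004 -2.16692599]]
btn [0.44760401 0.12366652] [0.46055878 0.06508177] hinge [0.6474111  0.13712489]
```

```bash
cat >> h.py <<'E'
TH=0.211
def to(x,y,z,th=TH):
    o=ctrl.get_obs(); M=R.from_rotvec(o['eef_rot']).as_matrix(); h=np.arctan2(M[1,0],M[0,0])
    print('t',o['time_s'],'pos',o['eef_pos'].round(4),'hdg',round(h,4),'gap',o['finger_gap'],'F',o['contact_force'].round(2),'zaxis',M[:,2].round(4))
    print('shift cm tool',(100*M.T@(np.array([x,y,z])-o['eef_pos'])).round(2),'turn',round(h-th,4))
E
python3 -c "
from h import *
to(.452,.097,.25)"
```

```text
t 0.1 pos [ 0.2727 -0.5618  0.3027] hdg 0.4518 gap 0.08563101191070031 F [-0.06  0.18 -1.27] zaxis [-7.e-04  2.e-03 -1.e+00]
shift cm tool [ 44.89 -51.43   5.39] turn 0.2408
```

Request:
jog_arm([
  [54, 2.49, -2.85, 0, 0],
  [54, 2.49, -2.85, 0, 0],
  [54, 2.49, -2.85, 0, 0],
  [54, 2.49, -2.85, 0, 0],
  [54, 2.49, -2.85, 0, 0],
  [54, 2.49, -2.85, 0, 0],
  [54, 2.49, -2.85, 0, 0],
  [54, 2.49, -2.85, 0, 0],
  [54, 2.49, -2.85, 0, 0],
  [54, 2.49, -2.85, 0, 0],
  [54, 2.49, -2.85, 0, 0],
  [54, 2.49, -2.85, 0, 0],
  [54, 2.49, -2.85, 0, 0],
  [54, 2.49, -2.85, 0, 0],
  [54, 2.49, -2.85, 0, 0],
  [54, 2.49, -2.85, 0, 0],
  [54, 2.49, -2.85, 0, 0],
  [54, 2.49, -2.85, 0, 0],
  [54, 0, 0, 0, 0.12],
  [54, 0, 0, 0, 0.12],
], newtons=40)

```text
time_s: 1.77
eef_pos: [0.4519, 0.0973, 0.3034]
eef_rot: [-3.124, -0.331, 0.002]
contact_force: [0.3, 0.1, -0.5]
finger_gap: 0.0457
```

Request:
jog_arm([
  [54, 0, 0, 0, 0],
  [54, 0, 0, 0, 0],
  [54, 0, 0, 0, 0],
])

```text
time_s: 2.02
eef_pos: [0.4519, 0.0946, 0.3036]
eef_rot: [3.124, 0.335, -0.001]
contact_force: [-0.9, -0.2, 0.5]
finger_gap: 0.0462
```

```bash
python3 -c "
from h import *
to(.452,.097,.21); grab('wrist','w1');grab('top','top1')
print(ctrl.tcp_to_tips, proj('w1',(.446,.126,.098)),proj('w1',(.458,.0675,.098)))"
```

```text
t 2.0167 pos [0.4519 0.0946 0.3036] hdg 0.2137 gap 0.04615111385543575 F [-0.95 -0.19  0.45] zaxis [-6.e-04 -1.e-04 -1.e+00]
shift cm tool [ 0.07 -0.23  9.36] turn 0.0027
{'fov_y': 70.31453557361468, 'cx': 256.53323542908333, 'cy': 190.54365697887894, 'camera_from_world': array([[ 0.21297251, -0.97705712,  0.00144628, -0.00489595],
       [ 0.94043106,  0.20458706, -0.27153924, -0.40904668],
       [ 0.26501346,  0.05919052,  0.96242628, -0.50315232],
       [ 0.        ,  0.        ,  0.        ,  1.        ]])}
{'fov_y': 46.55052962723065, 'cx': 256.84191760355026, 'cy': 183.74841216735092, 'camera_from_world': array([[-2.98823671e-03, -9.99995249e-01, -7.56479567e-04,
        -8.72179113e-02],
       [ 9.93962055e-01, -3.05318049e-03,  1.09681863e-01,
        -5.73413092e-01],
       [-1.09683651e-01, -4.24156617e-04,  9.93966457e-01,
        -1.50234310e+00],
       [ 0.00000000e+00,  0.00000000e+00,  0.00000000e+00,
         1.00000000e+00]])}
0.0726 [224.88295813 181.3475884 ] [282.34148367 182.01376329]
```

View pics/w1.png

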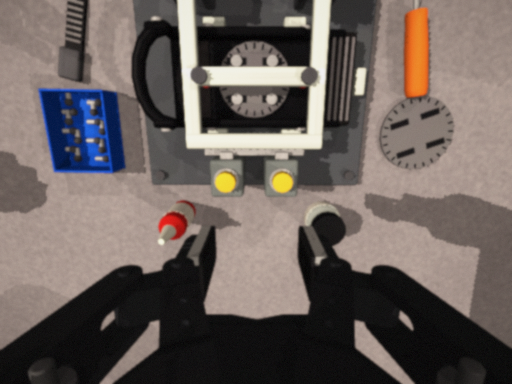

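```bash
python3 -c "
from h import *
to(.4505,.096,.195)"
```

```text
t 2.1167 pos [0.4521 0.0944 0.3038] hdg 0.2122 gap 0.04553954789355947 F [-0.74  0.2  -0.14] zaxis [-2.e-04  0.e+00 -1.e+00]
shift cm tool [-0.12 -0.19 10.88] turn 0.0012
```

Request:
jog_arm([
  [54, -0.12, -0.19, 2, 0],
  [54, 0, 0, 2.5, 0],
  [54, 0, 0, 2.5, 0],
  [54, 0, 0, 2, 0],
  [54, 0, 0, 1.3, 0],
  [54, 0, 0, 0.6, 0],
  [54, 0, 0, 0, 0],
  [54, 0, 0, 0, 0],
  [54, 0, 0, 0, 0],
])

```text
time_s: 2.87
eef_pos: [0.4516, 0.0964, 0.1962]
eef_rot: [3.124, 0.332, 0.004]
contact_force: [0.4, -0.6, -0.9]
finger_gap: 0.0461
```

```bash
python3 -c "
from h import *
to(.4505,.096,.175); grab('wrist','w2');grab('scene','sc2');
crop('sc2',250,100,440,240,4,'sc2c')
"
```

```text
t 2.8667 pos [0.4516 0.0964 0.1962] hdg 0.2117 gap 0.04609509145982229 F [ 0.36 -0.6  -0.88] zaxis [ 2.5e-03  2.0e-04 -1.0e+00]
shift cm tool [-0.12  0.01  2.12] turn 0.0007
{'fov_y': 70.31453557361468, 'cx': 256.53323542908333, 'cy': 190.54365697887894, 'camera_from_world': array([[ 0.21100266, -0.97748368,  0.00188163, -0.00207441],
       [ 0.94167553,  0.20275599, -0.2685837 , -0.43922257],
       [ 0.26215467,  0.05844376,  0.96325451, -0.39862592],
       [ 0.        ,  0.        ,  0.        ,  1.        ]])}
{'fov_y': 54.95328008421915, 'cx': 255.92742737424828, 'cy': 187.795797155901, 'camera_from_world': array([[-0.49849056,  0.86687844, -0.00537851,  0.36034897],
       [-0.72330667, -0.412495  ,  0.55378276,  0.30163903],
       [ 0.47784373,  0.27994579,  0.83264382, -1.32475744],
       [ 0.        ,  0.        ,  0.        ,  1.        ]])}
```

View pics/w2.png

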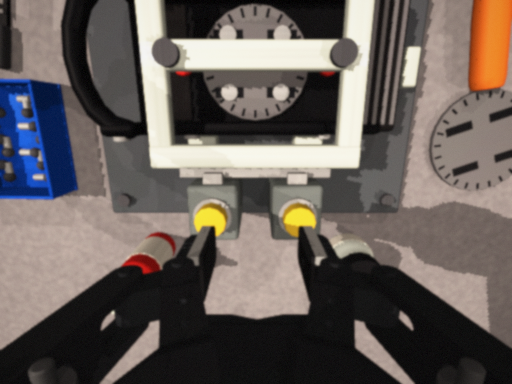

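View pics/sc2c.png

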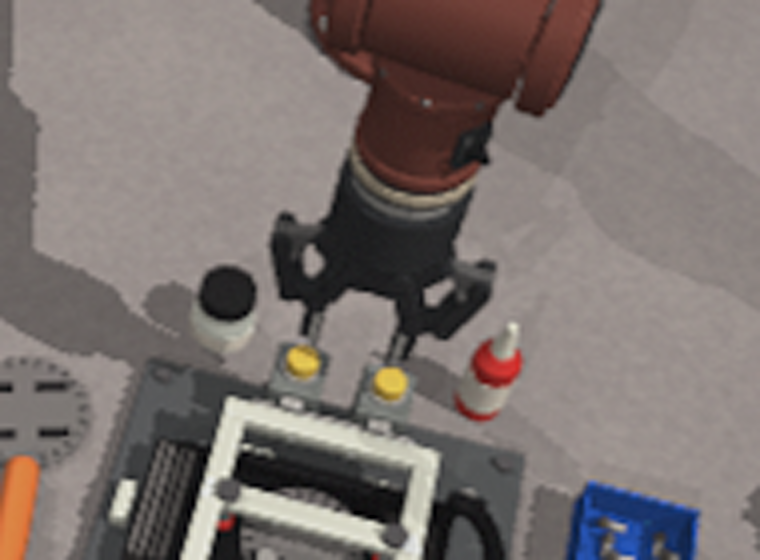

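```bash
python3 -c "
from h import *
o=ctrl.get_obs();M=R.from_rotvec(o['eef_rot']).as_matrix()
for d in(.06,.0726,.098):
  print(d,[proj('w2',o['eef_pos']+M@[0,s*.03,d]).round(1) for s in(-1,1)],[proj('sc2',o['eef_pos']+M@[0,s*.03,d]).round(1) for s in(-1,1)])
for b in((.446,.126,.098),(.458,.0675,.098)): print(proj('w2',b),proj('sc2',b))
for b in((211,217.5),(299,217.5)):print(unproj('w2',*b,.098))
crop('w2',160,180,360,300,4,'w2c')
"
```

```text
0.06 [array([197.8, 249.3]), array([312. , 249.3])] [array([350.5, 186.6]), array([327.8, 180.9])]
0.0726 [array([202.3, 238.7]), array([307.6, 238.7])] [array([349.5, 189.3]), array([327.1, 183.6])]
0.098 [array([209.6, 221.7]), array([300.6, 221.7])] [array([347.5, 194.5]), array([325.6, 188.9])]
[209.65100621 220.85724705] [347.49530443 194.72101569]
[300.05176184 221.66010464] [325.70733845 188.9738525 ]
[0.44852202 0.12552523 0.098     ]
[0.4606978 0.0689196 0.098    ]
```

View pics/w2c.png

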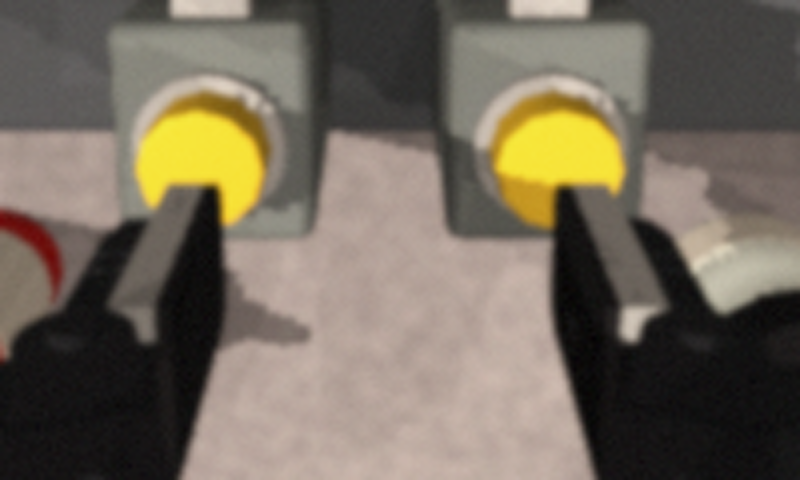

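Request:
jog_arm([
  [60, -0.1, 0, 0.5, 0],
  [60, 0, 0, 0.5, 0],
  [60, 0, 0, 0.5, 0],
  [60, 0, 0, 0.3, 0],
  [60, 0, 0, 0.2, 0],
  [60, 0, 0, 0, 0],
  [60, 0, 0, 0, 0],
])

```text
time_s: 3.55
eef_pos: [0.4495, 0.0963, 0.1746]
eef_rot: [-3.124, -0.332, 0.001]
contact_force: [0.7, 1.1, -0.1]
finger_gap: 0.0514
```

```bash
python3 -c "
from h import *
to(.4505,.096,.165); grab('wrist','w3');crop('w3',160,160,360,300,4,'w3c')
"
```

```text
t 3.55 pos [0.4495 0.0963 0.1746] hdg 0.2119 gap 0.05143175334179249 F [ 0.69  1.07 -0.11] zaxis [-6.e-04 -0.e+00 -1.e+00]
shift cm tool [0.09 0.05 0.96] turn 0.0009
{'fov_y': 70.31453557361468, 'cx': 256.53323542908333, 'cy': 190.54365697887894, 'camera_from_world': array([[ 0.21114727, -0.97745323,  0.0014215 , -0.00165766],
       [ 0.94080689,  0.2028361 , -0.27155094, -0.44211397],
       [ 0.26514001,  0.0586746 ,  0.96242302, -0.37848104],
       [ 0.        ,  0.        ,  0.        ,  1.        ]])}
```

View pics/w3c.png

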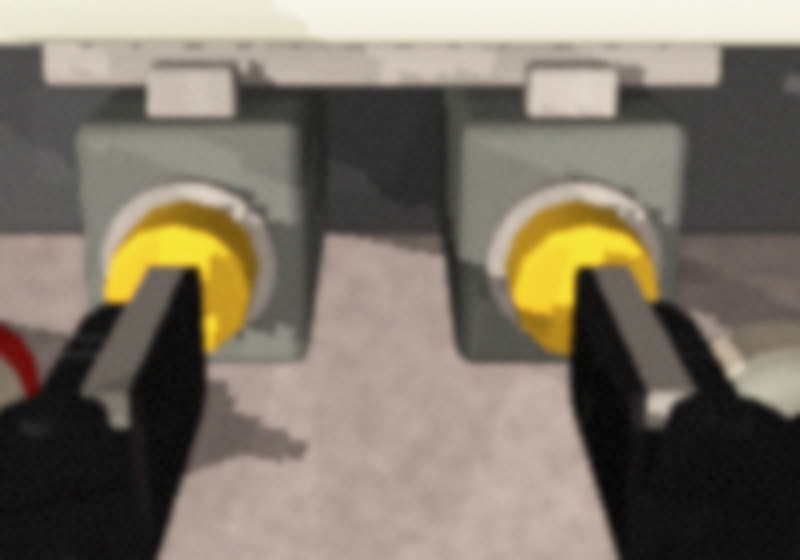

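Request:
jog_arm([
  [60, 0, -0.08, 0.2, 0],
  [60, 0, 0, 0.2, 0],
  [60, 0, 0, 0.2, 0],
  [60, 0, 0, 0.2, 0],
  [60, 0, 0, 0, 0],
])

```text
time_s: 4.02
eef_pos: [0.4495, 0.0971, 0.1669]
eef_rot: [-3.124, -0.332, 0.0]
contact_force: [-0.3, -0.0, 1.3]
finger_gap: 0.0511
```

Request:
jog_arm([
  [60, 0, 0, 0.2, 0],
  [60, 0, 0, 0.2, 0],
  [60, 0, 0, 0, 0],
])

```text
time_s: 4.27
eef_pos: [0.4495, 0.0971, 0.1634]
eef_rot: [-3.124, -0.332, 0.0]
contact_force: [-2.2, -0.7, 4.5]
finger_gap: 0.0513
```

Request:
jog_arm([
  [60, 0, 0, 0.2, 0],
  [60, 0, 0, 0.2, 0],
  [60, 0, 0, 0, 0],
])

```text
time_s: 4.52
eef_pos: [0.4496, 0.0971, 0.1598]
eef_rot: [-3.124, -0.332, 0.001]
contact_force: [-4.1, -0.6, 9.3]
finger_gap: 0.0513
```

Request:
jog_arm([
  [60, 0, 0, 0.15, 0],
  [60, 0, 0, 0.15, 0],
  [60, 0, 0, 0, 0],
])

```text
time_s: 4.77
eef_pos: [0.4498, 0.0972, 0.1592]
eef_rot: [3.124, 0.333, -0.004]
contact_force: [-9.9, -2.0, 23.3]
finger_gap: 0.0513
```

```bash
python3 -c "
from h import *
to(.4495,.096,.165); grab('wrist','w4');grab('scene','sc4');crop('sc4',250,100,440,240,4,'sc4c')
"
```

```text
t 4.7667 pos [0.4498 0.0972 0.1592] hdg 0.2121 gap 0.051330769918875495 F [-9.88 -1.99 23.33] zaxis [-2.5e-03 -4.0e-04 -1.0e+00]
shift cm tool [-0.05  0.11 -0.58] turn 0.0011
{'fov_y': 70.31453557361468, 'cx': 256.53323542908333, 'cy': 190.54365697887894, 'camera_from_world': array([[ 2.11403898e-01, -9.77397816e-01,  1.37859100e-03,
        -9.92993464e-04],
       [ 9.40252936e-01,  2.02984180e-01, -2.73352958e-01,
        -4.46245167e-01],
       [ 2.66894752e-01,  5.90841052e-02,  9.61912813e-01,
        -3.64511278e-01],
       [ 0.00000000e+00,  0.00000000e+00,  0.00000000e+00,
         1.00000000e+00]])}
{'fov_y': 54.95328008421915, 'cx': 255.92742737424828, 'cy': 187.795797155901, 'camera_from_world': array([[-0.49849056,  0.86687844, -0.00537851,  0.36034897],
       [-0.72330667, -0.412495  ,  0.55378276,  0.30163903],
       [ 0.47784373,  0.27994579,  0.83264382, -1.32475744],
       [ 0.        ,  0.        ,  0.        ,  1.        ]])}
```

View pics/w4.png

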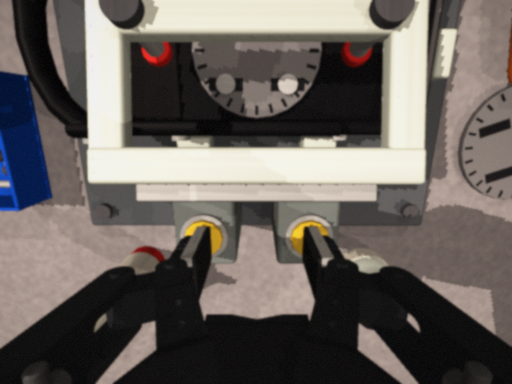

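View pics/sc4c.png

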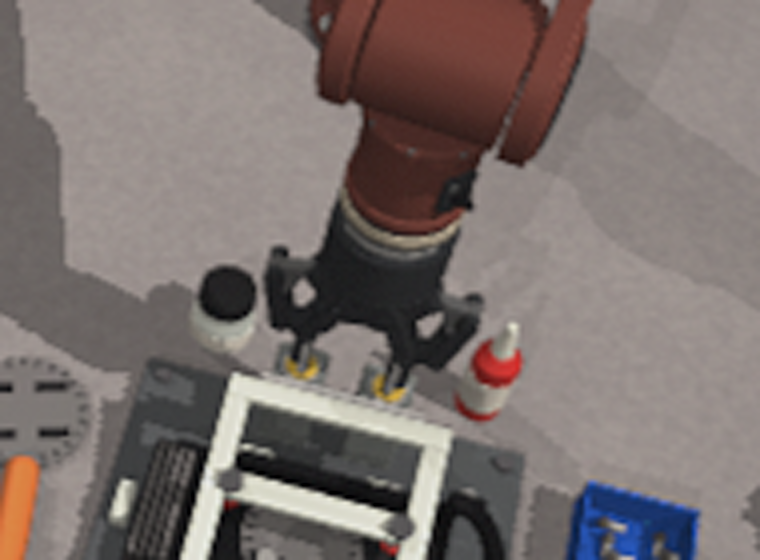

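Request:
jog_arm([
  [60, 0, 0, -0.1, 0],
  [60, 0, 0, 0, 0],
  [60, 0, 0, 0, 0],
  [60, 0, 0, 0, 0],
  [60, 0, 0, 0, 0],
  [60, 0, 0, 0, 0],
  [60, 0, 0, 0, 0],
  [60, 0, 0, 0, 0],
  [60, 0, 0, 0, 0],
  [60, 0, 0, 0, 0],
  [60, 0, 0, 0, 0],
  [60, 0, 0, 0, 0],
  [60, 0, 0, 0, 0],
  [60, 0, 0, 0, 0],
  [60, 0, 0, 0, 0],
  [60, 0, 0, 0, 0],
  [60, 0, 0, 0, 0],
  [60, 0, 0, 0, 0],
  [60, 0, 0, 0, 0],
  [60, 0, 0, 0, 0],
])

```text
time_s: 6.53
eef_pos: [0.4497, 0.0972, 0.1593]
eef_rot: [3.124, 0.332, -0.002]
contact_force: [-7.3, -1.1, 16.1]
finger_gap: 0.0508
```

```bash
python3 -c "
from h import *
to(.4495,.096,.165); grab('scene','sc5');crop('sc5',250,100,440,240,4,'sc5c');grab('wrist','w5')
" | head -2
```

```text
t 6.5333 pos [0.4497 0.0972 0.1593] hdg 0.212 gap 0.050836014704886565 F [-7.29 -1.09 16.11] zaxis [-1.4e-03 -2.0e-04 -1.0e+00]
shift cm tool [-0.04  0.11 -0.57] turn 0.001
```

Request:
jog_arm([
  [60, 0, 0, 0, 0],
  [60, 0, 0, 0, 0],
  [60, 0, 0, 0, 0],
  [60, 0, 0, 0, 0],
  [60, 0, 0, 0, 0],
  [60, 0, 0, 0, 0],
  [60, 0, 0, 0, 0],
  [60, 0, 0, 0, 0],
  [60, 0, 0, 0, 0],
  [60, 0, 0, 0, 0],
])

```text
time_s: 7.47
eef_pos: [0.4497, 0.0971, 0.1593]
eef_rot: [3.124, 0.332, -0.002]
contact_force: [-7.4, -0.4, 16.7]
finger_gap: 0.051
```

```bash
python3 -c "
from h import *
to(.4495,.096,.165); grab('scene','sc6');crop('sc6',250,100,440,240,4,'sc6c');grab('wrist','w6')
a=cv2.imread('pics/w5.png');b=cv2.imread('pics/w6.png');print('diff',np.abs(a.astype(int)-b).mean(),np.abs(cv2.imread('pics/w4.png').astype(int)-b).mean())
cv2.imwrite('pics/s56.png',np.hstack([cv2.imread('pics/sc5.png')[110:250,250:440],cv2.imread('pics/sc6.png')[110:250,250:440]]).repeat(2,0).repeat(2,1))
"
```

```text
t 7.4667 pos [0.4497 0.0971 0.1593] hdg 0.212 gap 0.05099327481571343 F [-7.36 -0.38 16.74] zaxis [-1.4e-03 -2.0e-04 -1.0e+00]
shift cm tool [-0.04  0.11 -0.57] turn 0.001
{'fov_y': 54.95328008421915, 'cx': 255.92742737424828, 'cy': 187.795797155901, 'camera_from_world': array([[-0.49849056,  0.86687844, -0.00537851,  0.36034897],
       [-0.72330667, -0.412495  ,  0.55378276,  0.30163903],
       [ 0.47784373,  0.27994579,  0.83264382, -1.32475744],
       [ 0.        ,  0.        ,  0.        ,  1.        ]])}
{'fov_y': 70.31453557361468, 'cx': 256.53323542908333, 'cy': 190.54365697887894, 'camera_from_world': array([[ 2.11319231e-01, -9.77416001e-01,  1.46443228e-03,
        -9.56090343e-04],
       [ 9.40569924e-01,  2.02945075e-01, -2.72289396e-01,
        -4.46429328e-01],
       [ 2.65842814e-01,  5.89173868e-02,  9.62214290e-01,
        -3.64112447e-01],
       [ 0.00000000e+00,  0.00000000e+00,  0.00000000e+00,
         1.00000000e+00]])}
diff 7.440217759874132 42.38980950249566
```

View pics/w6.png

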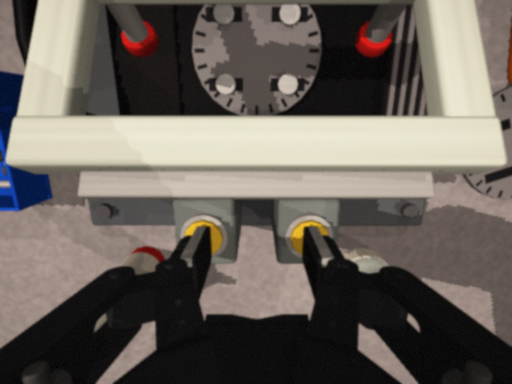

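View pics/s56.png

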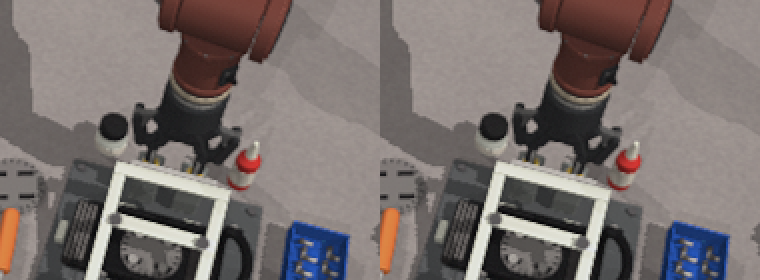

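Request:
jog_arm([
  [60, 0, 0, 0, 0],
  [60, 0, 0, 0, 0],
  [60, 0, 0, 0, 0],
  [60, 0, 0, 0, 0],
  [60, 0, 0, 0, 0],
  [60, 0, 0, 0, 0],
  [60, 0, 0, 0, 0],
  [60, 0, 0, 0, 0],
  [60, 0, 0, 0, 0],
  [60, 0, 0, 0, 0],
])

```text
time_s: 8.4
eef_pos: [0.4497, 0.0971, 0.1592]
eef_rot: [3.124, 0.332, -0.002]
contact_force: [-7.0, 0.1, 16.9]
finger_gap: 0.0514
```

Run:
```python
from h import *
f=grab('wrist','w7')
a,b,c=[cv2.imread(f'pics/w{i}.png').astype(int) for i in(5,6,7)]
print('diff',np.abs(a-b).mean(),np.abs(c-b).mean(), np.abs(cv2.GaussianBlur((c-b).astype(np.float32),(9,9),0)).mean(),np.abs(cv2.GaussianBlur((a-b).astype(np.float32),(9,9),0)).mean())
H=np.array([.6455,.137]);d=np.array([np.cos(.211),np.sin(.211)]);n=np.array([-d[1],d[0]])
for th in (.3,.4,.44,.47,.5,.55):
  v=-.173*np.exp(1j*(-th))  # x+iz, edge 4mm below hinge at 0
  x=-.173*np.cos(th)-.004*-np.sin(th); z=.173*np.sin(th)-.004*np.cos(th)+.072
  p=H+d*x
  print(th,round(z,4),[proj('w7',(*(p+s*.055*n),z)).round(1) for s in(1,-1)])
```

```text
{'fov_y': 70.31453557361468, 'cx': 256.53323542908333, 'cy': 190.54365697887894, 'camera_from_world': array([[ 2.11319066e-01, -9.77416036e-01,  1.46451694e-03,
        -9.56020788e-04],
       [ 9.40569923e-01,  2.02944885e-01, -2.72289539e-01,
        -4.46429113e-01],
       [ 2.65842946e-01,  5.89174516e-02,  9.62214250e-01,
        -3.64112402e-01],
       [ 0.00000000e+00,  0.00000000e+00,  0.00000000e+00,
         1.00000000e+00]])}
diff 7.440217759874132 3.142398410373264 2.028327 6.4367905
0.3 0.1193 [array([128.6, 194.8]), array([390.9, 195.2])]
0.4 0.1357 [array([105.6, 191. ]), array([415.2, 191.5])]
0.44 0.1421 [array([ 94. , 187.7]), array([427.5, 188.2])]
0.47 0.1468 [array([ 84. , 184.2]), array([438. , 184.8])]
0.5 0.1514 [array([ 72.9, 179.8]), array([449.8, 180.4])]
0.55 0.159 [array([ 50.9, 169.8]), array([473.1, 170.5])]
```

View pics/w7.png

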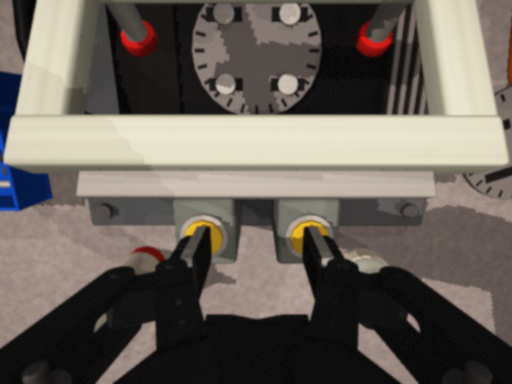

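Request:
jog_arm([
  [60, 0, 0, 0, 0],
  [60, 0, 0, 0, 0],
  [60, 0, 0, 0, 0],
  [60, 0, 0, 0, 0],
  [60, 0, 0, 0, 0],
  [60, 0, 0, 0, 0],
  [60, 0, 0, 0, 0],
  [60, 0, 0, 0, 0],
  [60, 0, 0, 0, 0],
  [60, 0, 0, 0, 0],
  [60, 0, 0, 0, 0],
  [60, 0, 0, 0, 0],
  [60, 0, 0, 0, 0],
  [60, 0, 0, 0, 0],
  [60, 0, 0, 0, 0],
  [60, 0, 0, 0, 0],
  [60, 0, 0, 0, 0],
  [60, 0, 0, 0, 0],
  [60, 0, 0, 0, 0],
  [60, 0, 0, 0, 0],
])

```text
time_s: 10.12
eef_pos: [0.4497, 0.0972, 0.1593]
eef_rot: [3.124, 0.332, -0.002]
contact_force: [-6.9, -1.1, 16.7]
finger_gap: 0.0511
```

Run:
```python
from h import *
f=grab('wrist','w8')
b,c=[cv2.imread(f'pics/w{i}.png').astype(np.float32) for i in(7,8)]
D=np.abs(cv2.GaussianBlur(c-b,(9,9),0));print(D.mean(),D[100:200].mean())
g=lambda i:cv2.GaussianBlur(cv2.imread(f'pics/w{i}.png',0),(3,3),0).astype(np.float32)
for i in(6,7,8):
  print(i,[int(v) for v in g(i)[185,70:90]], [int(v) for v in g(i)[160:172,300]])
```

```text
{'fov_y': 70.31453557361468, 'cx': 256.53323542908333, 'cy': 190.54365697887894, 'camera_from_world': array([[ 2.11319089e-01, -9.77416031e-01,  1.46456196e-03,
        -9.56128095e-04],
       [ 9.40569935e-01,  2.02944898e-01, -2.72289488e-01,
        -4.46429265e-01],
       [ 2.65842885e-01,  5.89174895e-02,  9.62214264e-01,
        -3.64112509e-01],
       [ 0.00000000e+00,  0.00000000e+00,  0.00000000e+00,
         1.00000000e+00]])}
0.9178821 1.6380128
6 [100, 99, 98, 97, 95, 94, 96, 105, 126, 154, 173, 180, 181, 182, 182, 182, 183, 183, 183, 183] [225, 224, 223, 217, 201, 178, 154, 136, 128, 125, 130, 143]
7 [99, 98, 97, 95, 94, 99, 115, 141, 165, 177, 180, 181, 181, 181, 181, 182, 182, 182, 182, 182] [224, 223, 217, 204, 183, 159, 140, 129, 125, 127, 139, 156]
8 [98, 97, 96, 95, 96, 105, 128, 155, 173, 179, 180, 180, 180, 181, 181, 181, 181, 181, 181, 180] [224, 222, 215, 199, 176, 153, 136, 127, 124, 128, 142, 158]
```

Request:
jog_arm([
  [60, 0, 0, 0, 0],
  [60, 0, 0, 0, 0],
  [60, 0, 0, 0, 0],
  [60, 0, 0, 0, 0],
  [60, 0, 0, 0, 0],
  [60, 0, 0, 0, 0],
  [60, 0, 0, 0, 0],
  [60, 0, 0, 0, 0],
  [60, 0, 0, 0, 0],
  [60, 0, 0, 0, 0],
  [60, 0, 0, 0, 0],
  [60, 0, 0, 0, 0],
  [60, 0, 0, 0, 0],
  [60, 0, 0, 0, 0],
  [60, 0, 0, 0, 0],
  [60, 0, 0, 0, 0],
  [60, 0, 0, 0, 0],
  [60, 0, 0, 0, 0],
  [60, 0, 0, 0, 0],
  [60, 0, 0, 0, 0],
])

```text
time_s: 11.83
eef_pos: [0.4497, 0.0972, 0.1592]
eef_rot: [3.124, 0.332, -0.002]
contact_force: [-7.0, -0.7, 16.4]
finger_gap: 0.0511
```

Run:
```python
from h import *
f=grab('wrist','w9')
b,c=[cv2.imread(f'pics/w{i}.png').astype(np.float32) for i in(8,9)]
D=np.abs(cv2.GaussianBlur(c-b,(9,9),0));print(D.mean(),D[100:200].mean())
g=lambda i:cv2.GaussianBlur(cv2.imread(f'pics/w{i}.png',0),(3,3),0).astype(np.float32)
for i in(8,9):
  print(i,[int(v) for v in g(i)[185,70:90]], [int(v) for v in g(i)[160:172,300]])
```

```text
{'fov_y': 70.31453557361468, 'cx': 256.53323542908333, 'cy': 190.54365697887894, 'camera_from_world': array([[ 2.11319135e-01, -9.77416021e-01,  1.46445017e-03,
        -9.56047905e-04],
       [ 9.40569920e-01,  2.02944972e-01, -2.72289486e-01,
        -4.46429255e-01],
       [ 2.65842903e-01,  5.89173963e-02,  9.62214265e-01,
        -3.64112472e-01],
       [ 0.00000000e+00,  0.00000000e+00,  0.00000000e+00,
         1.00000000e+00]])}
0.32754952 0.34474277
8 [98, 97, 96, 95, 96, 105, 128, 155, 173, 179, 180, 180, 180, 181, 181, 181, 181, 181, 181, 180] [224, 222, 215, 199, 176, 153, 136, 127, 124, 128, 142, 158]
9 [99, 98, 97, 96, 97, 108, 132, 158, 173, 179, 180, 180, 181, 181, 181, 181, 181, 181, 181, 181] [224, 222, 215, 198, 175, 151, 135, 127, 125, 128, 141, 158]
```

Request:
jog_arm([
  [60, 0, 0, -0.6, 0],
  [60, 0, 0, -1.0, 0],
  [60, 0, 0, -1.2, 0],
  [60, 0, 0, -0.9, 0],
  [60, 0, 0, 0, 0],
  [60, 0, 0, 0, 0],
  [60, 1, 0, 0, 0],
  [60, 1, 0, 0, 0],
  [60, 0.5, 0, 0, 0],
  [60, 0, 0, 0, 0],
  [60, 0, 0, 0, 0],
])

```text
time_s: 12.8
eef_pos: [0.4742, 0.1024, 0.1934]
eef_rot: [-3.124, -0.332, 0.002]
contact_force: [-0.1, -0.5, 0.6]
finger_gap: 0.0514
```

```bash
cat >> h.py <<'E'
HG=np.array([.6455,.137]);D=np.array([np.cos(.211),np.sin(.211)])
def rel():
    o=ctrl.get_obs(); p=o['eef_pos']; e=p[:2]-HG
    print('t',round(o['time_s'],2),'xrel',round(e@D*1000,1),'yrel',round(e@[-D[1],D[0]]*1000,1),'z',round(p[2]*1000,1),'F',o['contact_force'].round(1))
E
python3 -c "
from h import *
rel();grab('wrist','w10');grab('scene','sc10');crop('sc10',250,80,440,220,4,'sc10c')" | head -1
```

```text
t 12.8 xrel -174.7 yrel 2.0 z 193.4 F [-0.1 -0.5  0.6]
```

View pics/w10.png

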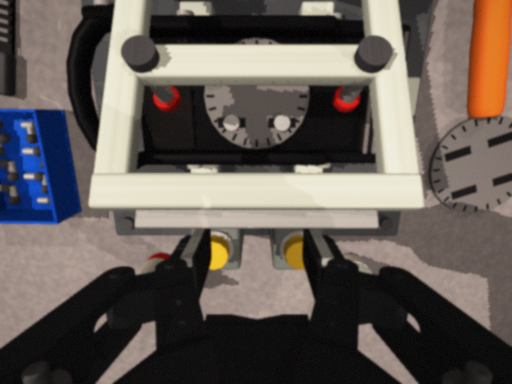

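View pics/sc10c.png

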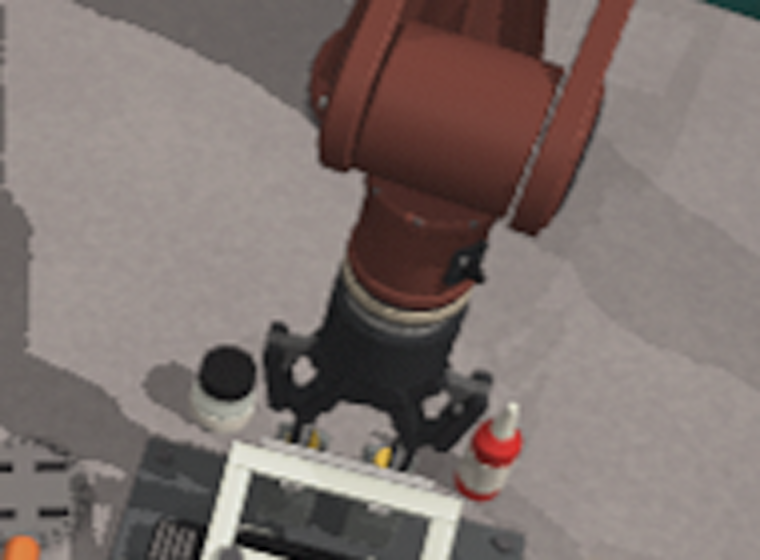

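Request:
jog_arm([
  [60, 0.3, 0, 0, 0],
  [60, 0.3, 0, 0, 0],
  [60, 0.3, 0, 0, 0],
  [60, 0, 0, 0, 0],
])

```text
time_s: 13.23
eef_pos: [0.4815, 0.104, 0.1938]
eef_rot: [3.123, 0.332, -0.008]
contact_force: [-4.5, -2.0, 4.3]
finger_gap: 0.0512
```

```bash
python3 -c "
from h import *
rel()
prev=None
for th in np.arange(.5,1.46,.1):
  x=-173*np.cos(th)-6.5*np.sin(th); z=173*np.sin(th)-6.5*np.cos(th)+72
  print(round(th,2),round(x-11,1),round(z,1),None if prev is None else (round(x-prev[0],1),round(z-prev[1],1))); prev=(x,z)
"
```

```text
t 13.23 xrel -167.3 yrel 2.1 z 193.8 F [-4.5 -2.   4.3]
0.5 -165.9 149.2 None
0.6 -157.5 164.3 (np.float64(8.5), np.float64(15.1))
0.7 -147.5 178.5 (np.float64(9.9), np.float64(14.2))
0.8 -136.2 191.6 (np.float64(11.3), np.float64(13.1))
0.9 -123.6 203.5 (np.float64(12.6), np.float64(11.9))
1.0 -109.9 214.1 (np.float64(13.7), np.float64(10.6))
1.1 -95.3 223.2 (np.float64(14.7), np.float64(9.2))
1.2 -79.7 230.9 (np.float64(15.5), np.float64(7.7))
1.3 -63.5 237.0 (np.float64(16.2), np.float64(6.1))
1.4 -46.8 241.4 (np.float64(16.7), np.float64(4.4))
```

Request:
jog_arm([
  [60, 0.5, 0, -0.7, 0],
  [60, 0.45, 0, -0.75, 0],
  [60, 0.48, 0, -0.72, 0],
  [60, 0.5, 0, -0.7, 0],
  [60, 0, 0, 0, 0],
])

```text
time_s: 13.65
eef_pos: [0.4999, 0.108, 0.2237]
eef_rot: [3.123, 0.333, -0.011]
contact_force: [-8.6, -1.8, 8.1]
finger_gap: 0.0512
```

```bash
python3 -c "
from h import *
rel();grab('wrist','w11');grab('scene','sc11');crop('sc11',250,60,440,240,4,'sc11c')" | head -1
```

```text
t 13.65 xrel -148.4 yrel 2.1 z 223.7 F [-8.6 -1.8  8.1]
```

View pics/w11.png

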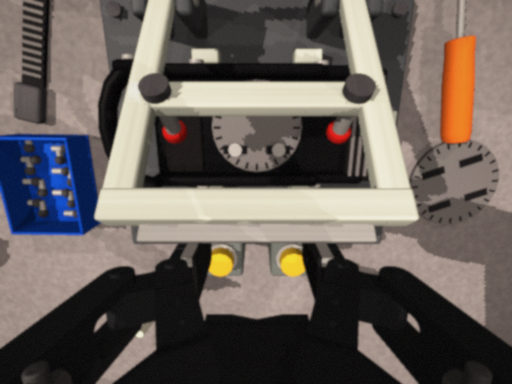

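View pics/sc11c.png

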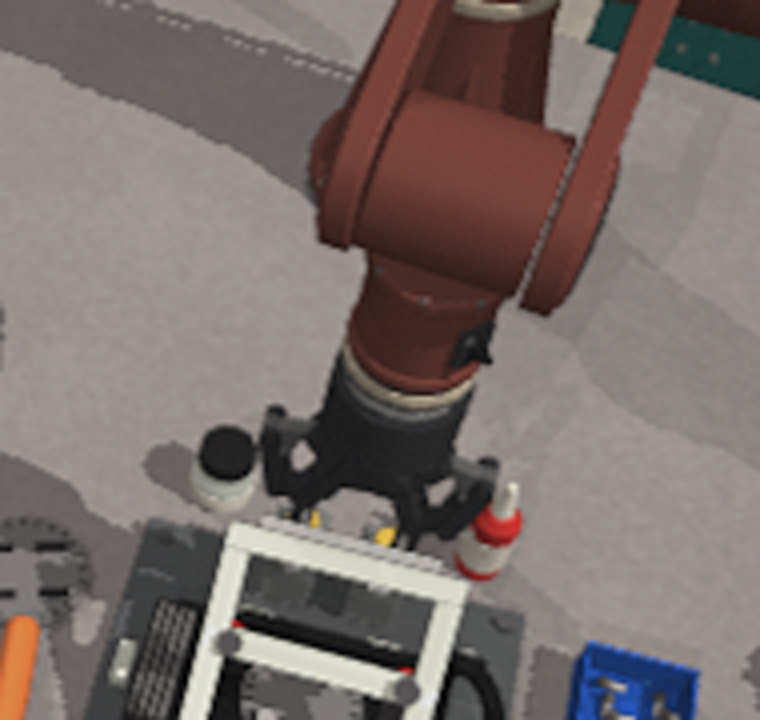

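Request:
jog_arm([
  [60, 0.55, 0, -0.68, 0],
  [60, 0.58, 0, -0.65, 0],
  [60, 0.62, 0, -0.6, 0],
  [60, 0.65, 0, -0.58, 0],
  [60, 0.68, 0, -0.54, 0],
  [60, 0.7, 0, -0.51, 0],
  [60, 0.73, 0, -0.47, 0],
  [60, 0.75, 0, -0.44, 0],
  [60, 0, 0, 0, 0],
])

```text
time_s: 14.5
eef_pos: [0.5543, 0.1196, 0.2688]
eef_rot: [-3.124, -0.332, -0.004]
contact_force: [-1.0, 0.6, -0.1]
finger_gap: 0.0516
```

```bash
python3 -c "
from h import *
rel();grab('wrist','w12');grab('scene','sc12');crop('sc12',250,60,440,240,4,'sc12c')" | head -1
```

```text
t 14.5 xrel -92.8 yrel 2.1 z 268.8 F [-1.   0.6 -0.1]
```

View pics/w12.png

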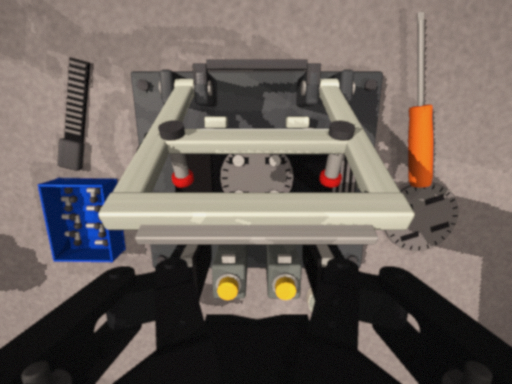

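View pics/sc12c.png

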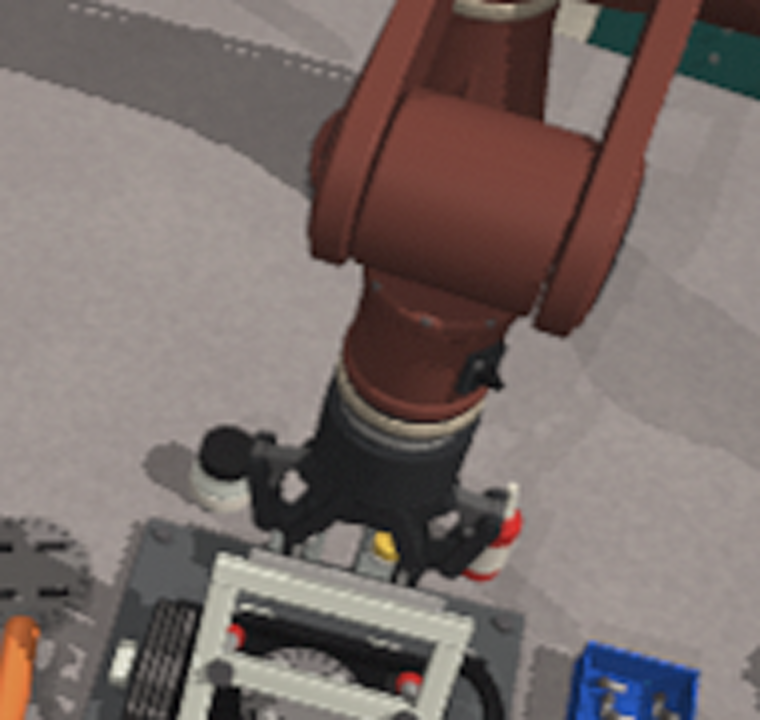

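Request:
jog_arm([
  [60, 0.77, 0, -0.4, 0],
  [60, 0.78, 0, -0.37, 0],
  [60, 0.8, 0, -0.33, 0],
  [60, 0.81, 0, -0.29, 0],
  [60, 0.7, 0, -0.22, 0],
  [60, 0.5, 0, -0.12, 0],
  [60, 0.3, 0, -0.05, 0],
  [60, 0, 0, 0, 0],
  [60, 0, 0, 0, 0],
])

```text
time_s: 15.35
eef_pos: [0.5994, 0.1293, 0.2856]
eef_rot: [-3.124, -0.332, -0.003]
contact_force: [0.2, 0.5, 0.0]
finger_gap: 0.0515
```

```bash
python3 -c "
from h import *
rel();grab('wrist','w13')" | head -1
```

```text
t 15.35 xrel -46.7 yrel 2.1 z 285.6 F [0.2 0.5 0. ]
```

View pics/w13.png

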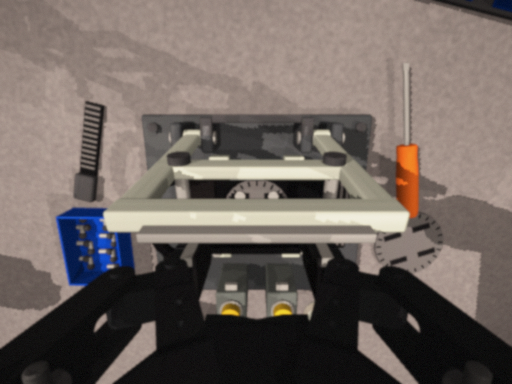

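Request:
jog_arm([
  [60, 0.25, 0, -0.05, 0],
  [60, 0.25, 0, -0.04, 0],
  [60, 0.25, 0, -0.03, 0],
  [60, 0, 0, 0, 0],
  [60, 0, 0, 0, 0],
])

```text
time_s: 15.82
eef_pos: [0.6062, 0.1307, 0.2865]
eef_rot: [-3.124, -0.332, -0.002]
contact_force: [-0.6, -0.2, 1.0]
finger_gap: 0.0515
```

Request:
jog_arm([
  [60, 0.2, 0, -0.02, 0],
  [60, 0.2, 0, 0, 0],
  [60, 0, 0, 0, 0],
  [60, 0, 0, 0, 0],
])

```text
time_s: 16.15
eef_pos: [0.608, 0.1312, 0.2865]
eef_rot: [3.123, 0.332, -0.01]
contact_force: [-8.2, -2.3, 4.0]
finger_gap: 0.0515
```

Request:
jog_arm([
  [60, 0.2, 0, 0, 0],
  [60, 0, 0, 0, 0],
  [60, 0, 0, 0, 0],
])

```text
time_s: 16.4
eef_pos: [0.6084, 0.1313, 0.2865]
eef_rot: [3.123, 0.332, -0.017]
contact_force: [-13.5, -3.9, 7.8]
finger_gap: 0.0513
```

```bash
python3 -c "
from h import *
rel();grab('wrist','w14')" | head -1
```

```text
t 16.4 xrel -37.5 yrel 2.2 z 286.5 F [-13.5  -3.9   7.8]
```

Request:
jog_arm([
  [60, -0.2, 0, 0, 0],
  [60, -0.3, 0, 0, 0],
  [60, -0.5, 0, 0, 0],
  [60, -1, 0, 0, 0],
  [60, -1.5, 0, -0.5, 0],
  [60, -2, 0, -1, 0],
  [60, -2, 0, -1, 0],
  [60, -2, 0, -1, 0],
  [60, -2, 0, -1, 0],
  [60, -2, 0, -1, 0],
  [60, -1.5, 0, -0.5, 0],
  [60, 0, 0, 0, 0],
  [60, 0, 0, 0, 0],
  [60, 0, 0, 0, 0],
])

```text
time_s: 17.62
eef_pos: [0.4653, 0.1005, 0.3463]
eef_rot: [-3.124, -0.332, -0.001]
contact_force: [-0.5, -0.6, -0.6]
finger_gap: 0.0512
```

Run:
```python
from h import *
rel();grab('wrist','w15');grab('scene','sc15');grab('top','top15')
crop('sc15',230,140,440,310,3,'sc15c')
n=np.array([-D[1],D[0]])
for nm in('w15','sc15','top15'):
 for th in(1.3,1.4,1.45):
  x=-.173*np.cos(th)-.004*np.sin(th); z=.173*np.sin(th)-.004*np.cos(th)+.072
  print(nm,th,[proj(nm,(*(HG+D*x+s*.055*n),z)).round(1) for s in(1,-1)])
```

```text
t 17.62 xrel -183.8 yrel 2.0 z 346.3 F [-0.5 -0.6 -0.6]
{'fov_y': 70.31453557361468, 'cx': 256.53323542908333, 'cy': 190.54365697887894, 'camera_from_world': array([[ 0.21103259, -0.97747785,  0.00151541, -0.0011417 ],
       [ 0.9412143 ,  0.20278461, -0.27017409, -0.41193451],
       [ 0.26378188,  0.05844186,  0.9628103 , -0.54760882],
       [ 0.        ,  0.        ,  0.        ,  1.        ]])}
{'fov_y': 54.95328008421915, 'cx': 255.92742737424828, 'cy': 187.795797155901, 'camera_from_world': array([[-0.49849056,  0.86687844, -0.00537851,  0.36034897],
       [-0.72330667, -0.412495  ,  0.55378276,  0.30163903],
       [ 0.47784373,  0.27994579,  0.83264382, -1.32475744],
       [ 0.        ,  0.        ,  0.        ,  1.        ]])}
{'fov_y': 46.55052962723065, 'cx': 256.84191760355026, 'cy': 183.74841216735092, 'camera_from_world': array([[-2.98823671e-03, -9.99995249e-01, -7.56479567e-04,
        -8.72179113e-02],
       [ 9.93962055e-01, -3.05318049e-03,  1.09681863e-01,
        -5.73413092e-01],
       [-1.09683651e-01, -4.24156617e-04,  9.93966457e-01,
        -1.50234310e+00],
       [ 0.00000000e+00,  0.00000000e+00,  0.00000000e+00,
         1.00000000e+00]])}
w15 1.3 [array([161.7,  -6. ]), array([356.3,  -5.5])]
w15 1.4 [array([156.2, -45.7]), array([362.3, -45.1])]
w15 1.45 [array([153.6, -66.9]), array([365. , -66.3])]
sc15 1.3 [array([359.6, 217.6]), array([309.8, 204.3])]
sc15 1.4 [array([358.8, 223.2]), array([308.2, 209.6])]
sc15 1.45 [array([358.3, 226.3]), array([307.4, 212.6])]
top15 1.3 [array([166.4, 172.5]), array([202.6, 164.7])]
top15 1.4 [array([165.1, 166.8]), array([201.3, 159.1])]
top15 1.45 [array([164.4, 164. ]), array([200.7, 156.2])]
```

View pics/w15.png

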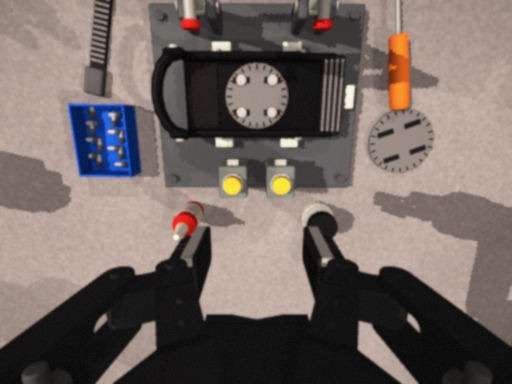

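View pics/sc15c.png

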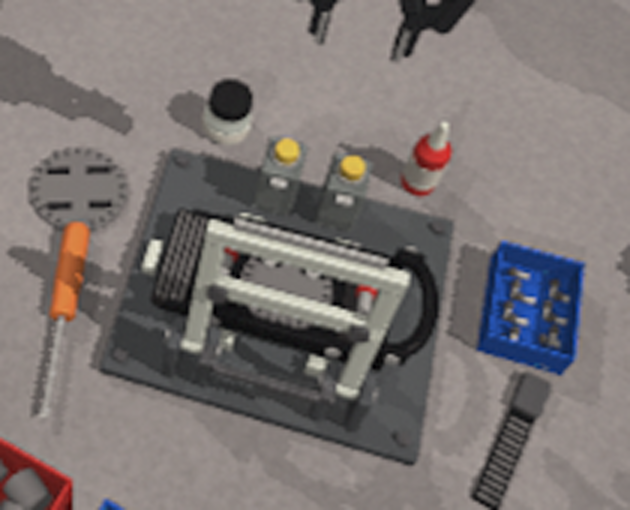

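View pics/top15.png

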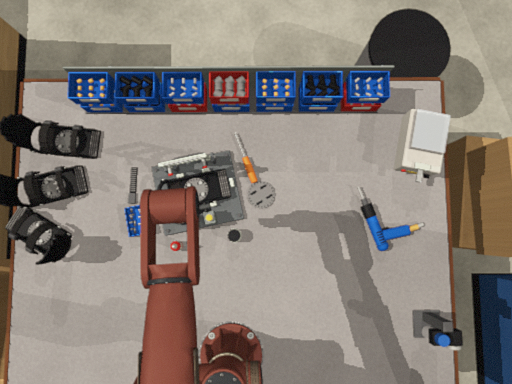

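Run:
```python
from h import *
a=cv2.resize(cv2.imread('pics/sc15.png')[190:260,290:380],None,fx=8,fy=8,interpolation=cv2.INTER_CUBIC)
n=np.array([-D[1],D[0]])
for th,c in((1.35,(255,0,0)),(1.45,(0,0,255))):
  for h in(-.0065,-.0015):
    q=[]
    for s in(1,-1):
      x=-.173*np.cos(th)+h*np.sin(th); z=.173*np.sin(th)+h*np.cos(th)+.072
      u=proj('sc15',(*(HG+D*x+s*.055*n),z)); q.append(tuple(int(v) for v in ((u-[290,190]+.5)*8)))
    cv2.line(a,*q,c,1)
cv2.imwrite('pics/ang.png',a)
```

```text
(no output)
```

View pics/ang.png

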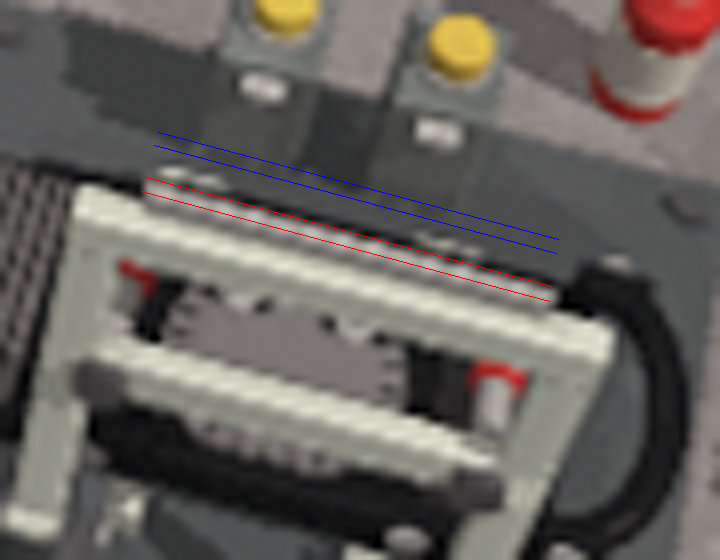

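```bash
python3 -c "
from h import *
print(ctrl.job_done()); rel()"
```

```text
the job is handed in; nothing more can be done
None
the job is handed in; nothing more can be done
```

The clamp frame is open and standing against its stop, and I handed the job in at about 17.8 s of the 51 s allowed.

- **Buttons:** I set a fingertip on each yellow button and pressed both down together with about 17–23 N in total. I held them until successive wrist pictures showed the frame had stopped rising, at about 0.47 rad. When I let go, the frame stayed up.
- **Frame:** I pushed the keeper strip back along its arc with both fingers. At the end it resisted at about 14 N, moving only 0.4 mm for 2 mm commanded, and the tool stood within about 1 mm of where the stop should be. I then backed the arm clear.

**Last checks**
- **Frame angle:** in the scene picture the keeper strip lies on the line predicted for 1.45 rad, clearly away from the 1.35 rad line.
- **Baseplate, buttons and bench:** the baseplate lies in its nest and both buttons are up. The bottle, jar, disc, tray, screwdriver, strap and air driver look undisturbed by eye; I did not measure them.
- **Force on the tool:** it read about zero, so nothing was being touched.

**Disagreements:** the fingertips reached the buttons 3 to 5 mm lower than the listed tip length predicted, because the half-open fingers stand farther back. The force sensor also read a sideways 7–10 N while I held the buttons, which I put down to friction or slight tilt. Neither affected the result.

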